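Set a straightedge against two adjustable stops

ROBOT

A 6-joint arm with a two-finger parallel gripper is mounted at the origin on the work surface. World frame = base frame: x ahead of the robot, y to its left, z up, the work surface at z = 0. Lengths are in m, angles in rad, forces in N, time in s.
With the tool pointing down it reaches from about 0.35 to 0.85 m from the base axis. Payload 8.1 kg.
Tool frame: the origin (TCP) lies between the finger pads; the fingertips stand 11 mm ahead of it and the grasp point (between the pads) lies 8 mm behind it (robot.tips_ahead is the distance from the TCP to the fingertips, in m); z points along the fingers, y is the line along which they close (so a half turn about z gives the same grasp; the last joint's range is limited). The gripper opens to 93 mm and grips with 3 to 60 N. Pads are 15 mm wide; open, the fingers measure 128 mm over their backs; the gripper's body (75 mm by 188 mm) begins 65 mm behind the grasp point.
Start: joints at [-1.355, 0.13, 1.488, -0, 1.523, -0.085], TCP at [0.178, -0.573, 0.197] pointing down, gripper open.
Joint ranges: [-2.96, 2.96], [-0.89, 2.26], [0.02, 2.5], [-1.34, 4.48], [0, 2.73], [-2.66, 2.66]. Speed limits (rad/s): [2.39, 2.39, 2.79, 3.14, 3.14, 3.14].

INTERFACE

Orientations are given as a rotation vector (axis times angle).
In Python, from plant import robot gives the robot as it stands. The module is installed in compiled form; this text tells all that it offers.
- The arm moves only by the tool move_arm, never from a script. Its argument "deltas" is one flat list of numbers, 7 for each row, row after row: the shift along the tool's x, y, z in m, then the turn, a rotation vector about the tool's x, y, z in rad, then the opening, from 0 (shut) to 1 (fully open). A call has 1 to 12 rows; each row is the pose to reach, as a shift and turn from the pose commanded when the call began, along the tool's axes at that moment; what a row does not reach only later rows make up. A row lasts 1/8 s, in which the tool goes at most 62.5 mm and 10.7 degrees, less where a joint would pass 70% of its speed; a pose out of reach is approached as far as the arm can. A call with a gripper value outside its range is refused whole. The fingers move at their own pace and stop on an object; "squeeze" is the grip in N (left out, the last holds). Time passes only in rows, so rows that repeat a pose let the fingers close. It gives the time, the measured TCP pose, the force, the opening and the grip force at its end, in the units of the state.
- robot.read_state(): the state, without advancing time (a new reading comes with each control period).
- robot.read_camera(name): name is "scene" or "top" or "wrist"; returns (picture, depth): 400x640x3 uint8, red, green, blue; 400x640 float32, m along the optical axis (not along the pixel's ray), 0 where there is no reading.
- robot.camera_model(name): a dict with "K" (3x3 intrinsics, pixels), "R" (3x3) and "t" (3): a world point X has camera coordinates R X + t; the wrist camera has in their place "tool_from_camera" (4x4, takes a point from camera to tool coordinates, whose origin is the TCP and whose axes are the flange's). Camera axes: x right, y down, z forward; pixel columns grow to the right and rows downward; lengths in m; the calibration is good to about 2 mm. A picture is of the moment at which its call begins: read the wrist's pose just before it. camera_model takes no time and is no camera call.
- robot.close_job(): hands the job in; it is judged then, once.
Trained networks look in the newest picture that a camera, given by its name, has taken for a name from the list of things; names that differ only in an ending like _2 or _b are one class to them, and where a whole thing is asked for, a point or a joint stands for the part that bears it (a point fixed in the world has none). Each returns a list of dicts, best first, with "confidence" (0 to 1); they miss things now and then, are a little off and sometimes report something else, mostly with a low value. They report only what shows in the picture. A call takes as long as a camera call. They do not tell look-alikes from the thing itself.
- robot.recognise(camera, label): "uv" ([column, row] in pixels, amid what is visible of it).
The state is a dict: "t": time; "q": joint angles; "dq": joint speeds; "joint_torque": joint torques, N m; "tool_pos": TCP position; "orientation": TCP orientation; "force": force on the tool from outside, world axes, zero at the start; "wrist_torque": the same for the moment, N m; "opening": finger opening in m; "gripper_force": force on a finger pad.
Only numpy, scipy, OpenCV 4.12 (cv2) and the standard library are available. Lean on these libraries where they do the work, as an engineer would, in place of code of your own. Each camera call takes 0.05 s, during which the arm holds its last target. There are 200 camera calls.

TASK

Pick the steel straightedge up off the rubber mat and lay it flat on the steel fixture plate, crosswise in front of the two adjustable stops and well clear of them. Then slide it along the plate up to the stops until one long edge touches both stop tips at once, keep it lightly pressed against both for a good second (2 to 5 newtons on each; more than 7 spoils their setting), and leave it lying there, touching both. Do not shift the two small polishing cones that stand on the plate.

Things in the scene. Friction and masses are not known exactly. Their poses are not given: they have to be found in the camera images.
- straightedge: plain ground-steel bar, 240 long (its x) x 20 wide (its y) x 16 high (z), about 0.6 kg (varies by a quarter). Origin: centre of its underside. Both edges are alike. Sliding it takes 2 to 6 N (hidden), and more if the finger that pushes its side also drags down on it; it turns about a touched stop.
- plate: fixed dark steel fixture plate 260 (x) x 300 (y) x 20 high; origin: centre of its underside on the table, so its flat top is 20 above. The two stops stand at its +x edge, tips pointing to its -x; the rest of its top is free but for a cone at each of its two -x corners.
- mat: fixed black rubber mat 290 x 120 x 6 thick, origin: centre of its underside; the straightedge lies on it
- stop_left: stop at the plate's +y side: fixed steel block 30 x 24 x 26 high. Origin: foot of its front face, on the plate's top; x is the plate's x. A round tip, 8 diameter, 9 above the plate, sticks out of that face to -x by 10 to 42: set by hand, different for each stop and NOT reported (to be felt or seen). The tip is sprung: it gives 1 mm per 3 N, 5 mm at most.
- stop_right: the same for the other stop, at the plate's -y side, 110 to 160 from the first; its face is within 15 of the first one's along x, and its tip is set on its own. So the touching straightedge may lie turned by up to 0.4 rad to the plate's y axis.
- cone_a: bystander: green ceramic polishing cone, 23 diameter, 24 high, loose on the plate's -x, +y corner; origin: centre of its foot
- cone_b: bystander: cream polishing cone, 23 diameter, 24 high, loose on the plate's -x, -y corner; origin: centre of its foot
Things that resemble listed ones, but are neither listed nor needed, are in the scene too. Leave any orange look-alike of the straightedge alone.

How it is judged:
On the way, in this order (a step that is already met when the one before it is completed fails the run):
1. the straightedge lies flat on the plate, in front of the stops and touching neither (angle between straightedge's own z axis and vertical below 0.05 rad and z of straightedge in the frame of plate between 0.017 and 0.0225 m and contact force between each of stop_left, stop_right and straightedge below 0.05 N and ((y of stop_left in the frame of straightedge between 0.03 and 0.15 m and y of stop_right in the frame of straightedge between 0.03 and 0.15 m) or (y of stop_left in the frame of straightedge between -0.15 and -0.03 m and y of stop_right in the frame of straightedge between -0.15 and -0.03 m)) and contact force between straightedge and plate above 2 N), for 0.2 s.
2. lying flat on the plate, it is pressed against both stops at once with more than 1 N each (angle between straightedge's own z axis and vertical below 0.05 rad and z of straightedge in the frame of plate between 0.017 and 0.0225 m and x of stop_left in the frame of straightedge between -0.112 and 0.112 m and x of stop_right in the frame of straightedge between -0.112 and 0.112 m and contact force between each of stop_left, stop_right and straightedge above 1 N), for 0.6 s.
At the end, for the whole second after the job is handed in: the straightedge lies at rest and released, flat on the plate, one long edge touching both stops, both stops at least 8 mm inside its ends (angle between straightedge's own z axis and vertical below 0.05 rad and z of straightedge in the frame of plate between 0.017 and 0.0225 m and x of stop_left in the frame of straightedge between -0.112 and 0.112 m and x of stop_right in the frame of straightedge between -0.112 and 0.112 m and contact force between each of stop_left, stop_right and straightedge above 0.05 N and contact force between straightedge and plate above 2 N and linear speed of straightedge below 0.01 m/s and contact force between straightedge and the fingers below 0.1 N).
It fails at once if a stop is pressed with more than 7 N (contact force between any of stop_left, stop_right and anything else above 7 N).
It fails at once if a cone is moved more than 15 mm (distance of any of cone_a, cone_b from where it was at the start of the episode above 0.015 m).
It also fails if it takes over 72 s, if anything falls off the work surface, if the arm or the gripper's body presses on something with over 40 N, if the wrist force passes 120 N, or if a joint passes its speed limit or range.

## Working session

There is one attempt and no reset: what is moved stays moved. The work goes in short steps, Python scripts to look and compute and a tool call to move; the robot and the scene stay as the last step left them, time stands still between calls to the robot, and variables do not carry over. Pictures are saved under pics/ and viewed, at most 13 in all, crops included, and the job is handed in when it is done.

Besides the shell and the picture viewer there is one more tool, called after "Request:" in YAML: its name, and indented under it one key for each argument. move_arm: Moves the arm, as the interface text tells. Its arguments: {"type":"object","properties":{"deltas":{"type":"array","items":{"type":"number"}},"squeeze":{"type":"number"}},"required":["deltas"]}

```bash
mkdir -p pics; cat > h.py <<'E'
import numpy as np,cv2
from scipy.spatial.transform import Rotation as Ro
from plant import robot
def cam(name):
    s=robot.read_state(); im,d=robot.read_camera(name); m=robot.camera_model(name)
    K=np.array(m["K"])
    if name=="wrist":
        T=np.array(m["tool_from_camera"]); W=np.eye(4); W[:3,:3]=Ro.from_rotvec(s["orientation"]).as_matrix(); W[:3,3]=s["tool_pos"]; M=W@T
    else:
        R=np.array(m["R"]);M=np.eye(4);M[:3,:3]=R.T;M[:3,3]=-R.T@np.array(m["t"])
    return im,d,K,M
def cloud(d,K,M):
    v,u=np.mgrid[:d.shape[0],:d.shape[1]]
    P=np.stack([(u-K[0,2])/K[0,0]*d,(v-K[1,2])/K[1,1]*d,d],-1)
    return P@M[:3,:3].T+M[:3,3]
def save(im,n): cv2.imwrite(f"pics/{n}.png",cv2.cvtColor(im,cv2.COLOR_RGB2BGR))
E
python3 - <<'E'
from h import *
im,d,K,M=cam("top"); P=cloud(d,K,M); save(im,"top0"); np.savez("top0.npz",im=im,P=P,d=d,K=K,M=M)
for l in ["straightedge","plate","mat","stop_left","stop_right","cone_a","cone_b"]:
    for r in robot.recognise("top",l)[:4]:
        u,v=np.round(r["uv"]).astype(int); print(l,r["confidence"],u,v,P[v,u].round(3))
print(M.round(3),robot.read_state())
E
```

```text
straightedge 0.92 177 295 [0.236 0.308 0.015]
straightedge 0.86 226 149 [0.572 0.189 0.022]
plate 0.68 411 159 [ 0.538 -0.242  0.019]
mat 0.87 223 159 [0.551 0.2   0.006]
stop_left 0.51 376 116 [ 0.635 -0.16   0.045]
stop_right 0.5 442 110 [ 0.645 -0.31   0.046]
cone_a 0.58 468 195 [ 0.45  -0.363  0.039]
cone_b 0.58 468 195 [ 0.45  -0.363  0.039]
[[-0.023 -0.998  0.054  0.396]
 [-1.     0.024  0.007 -0.02 ]
 [-0.008 -0.054 -0.999  0.972]
 [ 0.     0.     0.     1.   ]] {'t': 0.4, 'q': array([-1.35540815e+00,  1.30489156e-01,  1.48834755e+00, -9.58237042e-06,
        1.52296666e+00, -8.54114310e-02]), 'dq': array([-0.00083994, -0.00034669, -0.00104535,  0.00049031, -0.00192001,
        0.00133608]), 'joint_torque': array([-8.73134341e-04, -5.58978689e+01, -4.91326368e+01,  7.67404796e-02,
        2.65228789e-02, -7.14341832e-05]), 'tool_pos': array([ 0.17776753, -0.57299249,  0.1970008 ]), 'orientation': array([-3.10592062e+00, -4.70684922e-01,  3.64961319e-05]), 'force': array([ 0.21475907, -0.36708767,  0.14655752]), 'wrist_torque': array([-0.00413406, -0.0189804 ,  0.01709328]), 'gripper_force': 0.0, 'opening': 0.09329558951635888}
```

View pics/top0.png

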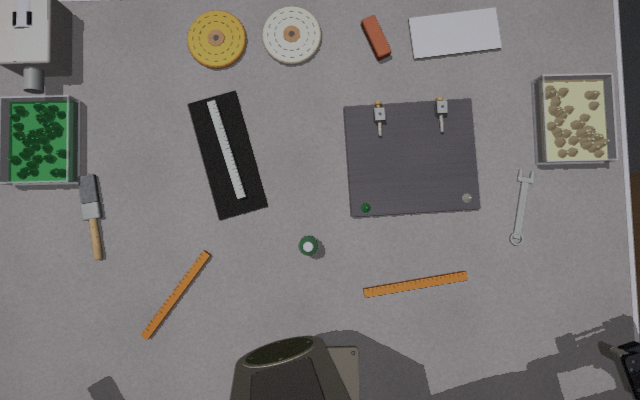

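The steel bar is at (226,149) on the black mat. The look-alikes are the orange bars at (177,295) and (415,284), plus the spanner at (520,207). I choose the grey one on the mat. The plate is around (411,159), with stops at (379,113) and (442,107), and cones at (366,208) and (467,198).

```bash
python3 - <<'E'
from h import *
z=np.load("top0.npz"); im,P=z["im"],z["P"]
g=im.astype(int)
# bar
reg=np.zeros(im.shape[:2],bool); reg[92:215,192:265]=1
br=(g.min(2)>110)&reg&(P[...,2]>0.012)
print(br.sum()); q=P[br]
r=cv2.minAreaRect(q[:,:2].astype(np.float32)); print("bar",r,np.median(q[:,2]), cv2.boxPoints(r).round(3).tolist())
# plate
reg=np.zeros_like(br); reg[85:230,335:490]=1
pl=reg&(P[...,2]>0.012)&(P[...,2]<0.03)&(g.max(2)<110)
pl=cv2.morphologyEx(pl.astype(np.uint8),cv2.MORPH_OPEN,np.ones((5,5)))>0
r=cv2.minAreaRect(P[pl][:,:2].astype(np.float32));print("plate",r,np.median(P[pl][:,2]),cv2.boxPoints(r).round(3).tolist())
for n,(u0,u1,v0,v1) in dict(L=(368,392,96,142),R=(430,455,92,138),ca=(358,375,200,216),cb=(458,476,190,206)).items():
    m=np.zeros_like(br);m[v0:v1,u0:u1]=1;m&=P[...,2]>0.027
    q=P[m]; print(n,q.min(0).round(3),q.max(0).round(3),q.mean(0).round(3),m.sum())
c=lambda a:cv2.resize(a,None,fx=4,fy=4,interpolation=cv2.INTER_CUBIC)
save(np.hstack([c(im[90:230,190:270]),c(im[90:230,355:475][:, :])])[:600,:800],"c0")
E
```

```text
897
bar ((0.5115354657173157, 0.14115774631500244), (0.38189369440078735, 0.10562744736671448), 38.791419982910156) 0.022969772878827843 [[0.33000001311302185, 0.06300000101327896], [0.3959999978542328, -0.019999999552965164], [0.6930000185966492, 0.2199999988079071], [0.6269999742507935, 0.3019999861717224]]
plate ((0.5432761907577515, -0.24236492812633514), (0.2602989077568054, 0.30133384466171265), 2.3275933265686035) 0.020385761976955297 [[0.40700000524520874, -0.09700000286102295], [0.4189999997615814, -0.39800000190734863], [0.6790000200271606, -0.3880000114440918], [0.6669999957084656, -0.08699999749660492]]
L [ 0.396 -0.187  0.027] [ 0.672 -0.02   0.972] [ 0.634 -0.165  0.048] 258
R [ 0.396 -0.322  0.027] [ 0.678 -0.02   0.972] [ 0.642 -0.305  0.051] 270
ca [ 0.396 -0.139  0.027] [ 0.438 -0.02   0.972] [ 0.427 -0.128  0.05 ] 61
cb [ 0.396 -0.373  0.028] [ 0.453 -0.02   0.972] [ 0.442 -0.349  0.067] 57
```

View pics/c0.png

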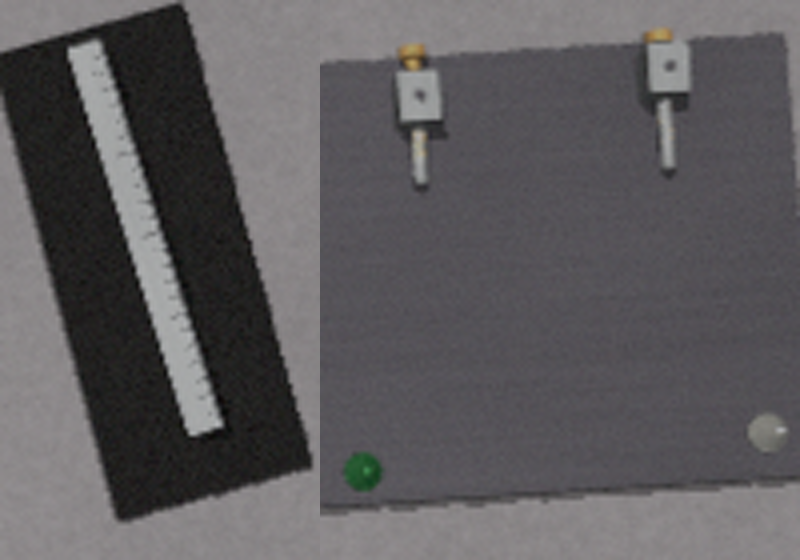

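The crop shows the plain grey bar on the mat, with ends at crop pixels (85,42) and (205,433). The stop tips end at full-image pixels (380,136.5) and (442,132.5).

```bash
python3 - <<'E'
from h import *
z=np.load("top0.npz"); im,P,d,K,M=[z[k] for k in ("im","P","d","K","M")]
g=im.astype(int); ok=d>0
reg=np.zeros(im.shape[:2],bool); reg[92:215,195:265]=1
br=(g.min(2)>110)&reg&ok&(P[...,2]>0.014)&(P[...,2]<.03)
n,l,st,_=cv2.connectedComponentsWithStats(br.astype(np.uint8)); k=1+st[1:,4].argmax(); q=P[l==k]
r=cv2.minAreaRect(q[:,:2].astype(np.float32)); print("bar",r,np.median(q[:,2]), cv2.boxPoints(r).round(3).tolist())
def ray(u,v,zz):
    D=M[:3,:3]@np.array([(u-K[0,2])/K[0,0],(v-K[1,2])/K[1,1],1]);o=M[:3,3];return (o+D*(zz-o[2])/D[2]).round(4)
print("tips",ray(380,136.3,.031),ray(442,132.4,.031))
print("faces",ray(379.8,121,.04),ray(441.8,113.5,.04))
print("cones",ray(366,207.5,.03),ray(467,198,.03))
E
```

```text
bar ((0.5719327926635742, 0.18998806178569794), (0.23882821202278137, 0.02010258287191391), 16.739744186401367) 0.022923858660898744 [[0.45500001311302185, 0.16500000655651093], [0.46000000834465027, 0.1459999978542328], [0.6890000104904175, 0.2150000035762787], [0.6830000281333923, 0.23399999737739563]]
tips [ 0.5908 -0.1695  0.031 ] [ 0.5963 -0.3126  0.031 ]
faces [ 0.6243 -0.1688  0.04  ] [ 0.6381 -0.3111  0.04  ]
cones [ 0.4272 -0.1324  0.03  ] [ 0.4435 -0.3639  0.03  ]
```

Request:
move_arm:
  deltas: [0.602,-0.612,0,0,0,0,1,0.602,-0.612,0,0,0,0,1,0.602,-0.612,0,0,0,0,1,0.602,-0.612,0,0,0,0,1,0.602,-0.612,0,0,0,0,1,0.602,-0.612,0,0,0,0,1,0.602,-0.612,0,0,0,0,1,0.602,-0.612,0,0,0,0,1,0.602,-0.612,0,0,0,0,1,0.602,-0.612,0,0,0,0,1,0.602,-0.612,0,0,0,0,1,0.602,-0.612,0,0,0,0,1]

```text
t: 1.9
tool_pos: [0.5225, 0.0956, 0.1975]
orientation: [3.106, 0.471, 0.002]
force: [0.8, -0.8, 0.3]
opening: 0.0931
gripper_force: 0.0
```

Request:
move_arm:
  deltas: [0.07,-0.07,0.04,0,0,0,1,0.07,-0.07,0.07,0,0,0,1,0.07,-0.07,0.07,0,0,0,1,0.07,-0.07,0.07,0,0,0,1]

```text
t: 2.4
tool_pos: [0.5678, 0.1807, 0.1276]
orientation: [3.106, 0.471, -0.0]
force: [0.2, -0.1, 0.6]
opening: 0.0926
gripper_force: 0.0
```

```bash
cat > bar.py <<'E'
from h import *
def bar(zlo=0.012,zhi=0.03,name=None):
    im,d,K,M=cam("wrist");P=cloud(d,K,M)
    if name: save(im,name)
    b=(im.astype(int).min(2)>100)&(d>0)&(P[...,2]>zlo)&(P[...,2]<zhi)
    n,l,st,_=cv2.connectedComponentsWithStats(b.astype(np.uint8));k=1+st[1:,4].argmax();q=P[l==k]
    r=cv2.minAreaRect(q[:,:2].astype(np.float32)); return r,cv2.boxPoints(r).round(4),np.median(q[:,2])
E
python3 - <<'E'
from bar import *
r=bar(name="w1");print(r);s=robot.read_state();print(s["tool_pos"],s["orientation"],s["force"])
R=Ro.from_rotvec(s["orientation"]).as_matrix();print("tool delta to bar",R.T@(np.r_[r[0][0],.019]-s["tool_pos"]))
E
```

```text
(((0.5703861713409424, 0.1869042068719864), (0.23951074481010437, 0.019907746464014053), 16.691762924194336), array([[0.4528, 0.162 ],
       [0.4585, 0.143 ],
       [0.688 , 0.2118],
       [0.6822, 0.2308]], dtype=float32), np.float64(0.022045184901958725))
[0.56863148 0.18042868 0.12894964] [3.10603627 0.47001886 0.00362288] [ 0.526536   -0.1739787   0.82493832]
tool delta to bar [ 0.00334449 -0.00572536  0.1099544 ]
```

View pics/w1.png

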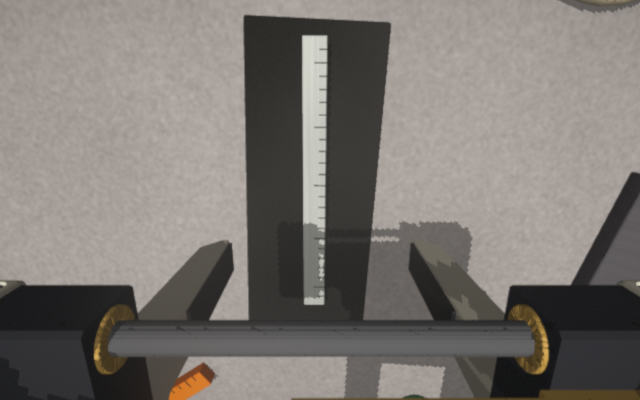

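The whole bar is in view (columns 302–328, rows 36–305), lined up between the open fingers. Next I descend and grip it.

Request:
move_arm:
  deltas: [0.003,-0.006,0.05,0,0,0,1,0.003,-0.006,0.09,0,0,0,1,0.003,-0.006,0.108,0,0,0,1,0.003,-0.006,0.108,0,0,0,1,0.003,-0.006,0.108,0,0,0,0.1,0.003,-0.006,0.108,0,0,0,0.1,0.003,-0.006,0.108,0,0,0,0.1,0.003,-0.006,0.108,0,0,0,0.1,0.003,-0.006,0.108,0,0,0,0.1,0.003,-0.006,0.108,0,0,0,0.1]
  squeeze: 30

```text
t: 3.7
tool_pos: [0.5688, 0.1877, 0.019]
orientation: [3.106, 0.471, -0.0]
force: [0.9, -0.0, 0.3]
opening: 0.0375
gripper_force: 0.0
```

Request:
move_arm:
  deltas: [0,0,0,0,0,0,0.1,0,0,0,0,0,0,0.1,0,0,0,0,0,0,0.1,0,0,0,0,0,0,0.1,0,0,0,0,0,0,0.1,0,0,-0.05,0,0,0,0.1,0,0,-0.1,0,0,0,0.1,0,0,-0.1,0,0,0,0.1,0,0,-0.1,0,0,0,0.1]

```text
t: 4.82
tool_pos: [0.5688, 0.1876, 0.1188]
orientation: [3.106, 0.471, -0.0]
force: [-0.1, 0.0, -0.6]
opening: 0.0091
gripper_force: 0.0
```

```bash
python3 - <<'E'
from bar import *
r=bar(name="w2");print(r);s=robot.read_state();print(s["tool_pos"],s["opening"],s["force"],s["gripper_force"])
im,d,K,M=cam("top");save(cv2.resize(im[60:260,150:400],None,fx=3,fy=3),"t2")
E
```

```text
(((0.5709412097930908, 0.18668927252292633), (0.23939211666584015, 0.019314110279083252), 16.650266647338867), array([[0.4535, 0.1616],
       [0.459 , 0.1431],
       [0.6884, 0.2117],
       [0.6829, 0.2302]], dtype=float32), np.float64(0.022038781781684835))
[0.56799149 0.18743655 0.11768619] 0.00958526540053973 [ 0.20792613  0.04090978 -0.61551928] 0.0
```

View pics/w2.png

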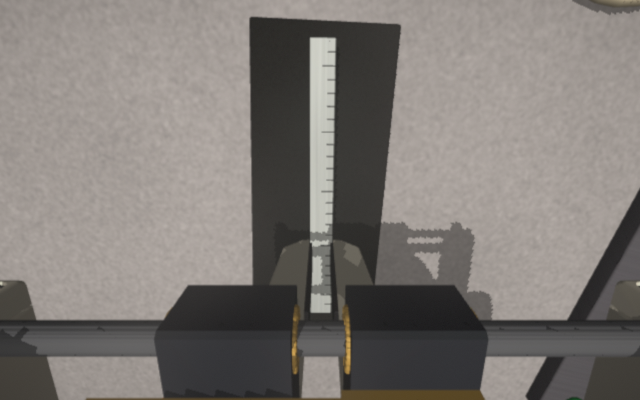

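The bar hasn't moved and lies flat, so the grip never took hold. I'll retry a little lower with the fingers commanded fully shut, and check the grip before lifting.

Request:
move_arm:
  deltas: [0.002,0.001,0,0,0,0,0.6,0.002,0.001,0,0,0,0,0.6,0.002,0.001,0,0,0,0,0.6,0.002,0.001,0.05,0,0,0,0.6,0.002,0.001,0.09,0,0,0,0.6,0.002,0.001,0.101,0,0,0,0.6,0.002,0.001,0.101,0,0,0,0.6,0.002,0.001,0.101,0,0,0,0,0.002,0.001,0.101,0,0,0,0,0.002,0.001,0.101,0,0,0,0,0.002,0.001,0.101,0,0,0,0,0.002,0.001,0.101,0,0,0,0]
  squeeze: 50

```text
t: 6.42
tool_pos: [0.5711, 0.1873, 0.0182]
orientation: [-3.106, -0.471, -0.0]
force: [0.7, -0.7, 0.6]
opening: 0.0105
gripper_force: 0.0
```

Request:
move_arm:
  deltas: [0,0,0,0,0,0,0,0,0,0,0,0,0,0]

```text
t: 6.68
tool_pos: [0.571, 0.1873, 0.0181]
orientation: [-3.106, -0.471, 0.0]
force: [-0.1, 0.6, -0.5]
opening: 0.0003
gripper_force: 0.0
```

```bash
python3 - <<'E'
from bar import *
print(robot.tips_ahead, robot.camera_model("wrist")["tool_from_camera"])
im,d,K,M=cam("wrist");save(im,"w3");P=cloud(d,K,M)
s=robot.read_state();T=np.array(robot.camera_model("wrist")["tool_from_camera"])
v,u=np.mgrid[:400,:640];C=np.stack([(u-K[0,2])/K[0,0]*d,(v-K[1,2])/K[1,1]*d,d],-1)@T[:3,:3].T+T[:3,3]
m=(d>0)&(abs(C[...,1])<.03)&(abs(C[...,0])<.02);q=C[m];print(len(q),q.min(0),q.max(0),s["q"])
im,d,K,M=cam("scene");save(im,"s3")
E
```

```text
0.011 [[-9.30242925e-04 -9.56765705e-01 -2.90858249e-01  8.03118314e-02]
 [ 9.99999491e-01 -7.76600688e-04 -6.43672814e-04  1.28766396e-03]
 [ 3.89963358e-04 -2.90858699e-01  9.56765941e-01 -1.87518100e-01]
 [ 0.00000000e+00  0.00000000e+00  0.00000000e+00  1.00000000e+00]]
8507 [-0.01999507 -0.02999949 -0.13085222] [0.01999885 0.02999763 0.01412974] [2.31632954e-01 2.85572877e-01 1.65052231e+00 2.87027140e-06
 1.20563178e+00 1.50162091e+00]
```

View pics/w3.png

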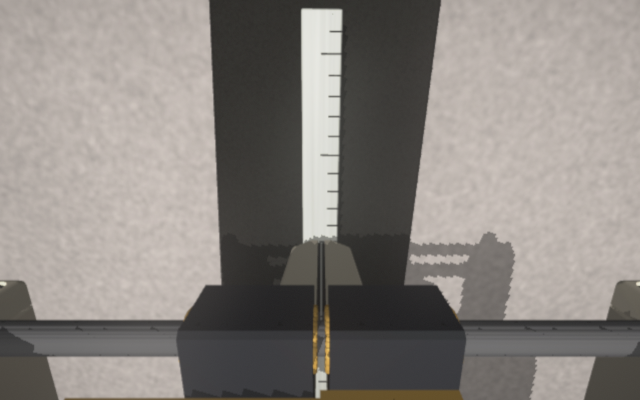

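View pics/s3.png

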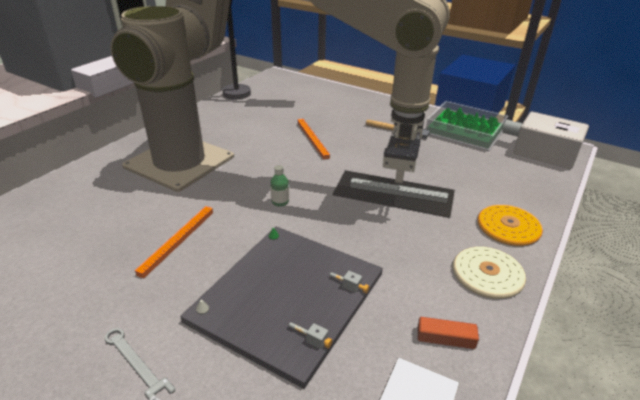

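```bash
python3 - <<'E'
from bar import *
im,d,K,M=cam("wrist");P=cloud(d,K,M);s=robot.read_state()
T=np.array(robot.camera_model("wrist")["tool_from_camera"])
v,u=np.mgrid[:400,:640];C=np.stack([(u-K[0,2])/K[0,0]*d,(v-K[1,2])/K[1,1]*d,d],-1)@T[:3,:3].T+T[:3,3]
for uv in [(320,50),(320,150),(320,225),(310,238),(325,238),(260,150),(310,246),(340,246),(300,270),(345,270),(350,280)]:
    print(uv,d[uv[1],uv[0]],P[uv[1],uv[0]].round(4),C[uv[1],uv[0]].round(4))
print(s["tool_pos"],s["gripper_force"],s["opening"],s["force"])
E
```

```text
(320, 50) 0.17000934 [0.6682 0.2165 0.0215] [ 0.1014  0.0009 -0.0034]
(320, 150) 0.18289371 [0.6214 0.2021 0.0229] [ 0.0524  0.0008 -0.0048]
(320, 225) 0.19508725 [0.581  0.1896 0.0231] [ 0.0101  0.0007 -0.005 ]
(310, 238) 0.1994178 [0.571  0.1926 0.0212] [ 0.0014 -0.0051 -0.0031]
(325, 238) 0.19709675 [0.5744 0.1846 0.0233] [ 0.0023  0.0035 -0.0052]
(260, 150) 0.19917965 [0.6088 0.2344 0.0067] [ 0.05   -0.0338  0.0114]
(310, 246) 0.17178965 [0.578  0.1938 0.0479] [ 0.0085 -0.0042 -0.0298]
(340, 246) 0.17244738 [0.5822 0.1795 0.0473] [ 0.0083  0.0107 -0.0292]
(300, 270) 0.14990395 [0.5762 0.1971 0.071 ] [ 0.0077 -0.0078 -0.0529]
(345, 270) 0.14829697 [0.5827 0.1788 0.0724] [ 0.0085  0.0115 -0.0543]
(350, 280) 0.14135475 [0.5826 0.1771 0.0799] [ 0.008   0.0131 -0.0618]
[0.5711154  0.18728552 0.01810894] 0.0 0.0004963606445214379 [-0.05031285 -0.41847048  0.20878689]
```

```bash
python3 - <<'E'
from bar import *
T=np.array(robot.camera_model("wrist")["tool_from_camera"])
im,d,K,M=cam("wrist")
v,u=np.mgrid[:400,:640];C=np.stack([(u-K[0,2])/K[0,0]*d,(v-K[1,2])/K[1,1]*d,d],-1)@T[:3,:3].T+T[:3,3]
for c in (305,312,335,345):
    print(c,[(r,*(C[r,c,[0,2]]*1000).round(1),im[r,c].tolist()) for r in range(234,252,2)])
E
```

```text
305 [(234, np.float64(4.1), np.float64(-3.5), [221, 222, 216]), (236, np.float64(3.2), np.float64(-4.3), [221, 222, 216]), (238, np.float64(1.4), np.float64(-3.0), [220, 220, 214]), (240, np.float64(0.7), np.float64(-4.3), [163, 164, 156]), (242, np.float64(-0.6), np.float64(-4.1), [116, 115, 108]), (244, np.float64(8.0), np.float64(-26.2), [95, 92, 83]), (246, np.float64(7.9), np.float64(-28.4), [94, 91, 83]), (248, np.float64(8.2), np.float64(-31.3), [94, 91, 82]), (250, np.float64(8.3), np.float64(-34.0), [94, 90, 82])]
312 [(234, np.float64(4.7), np.float64(-5.0), [214, 215, 207]), (236, np.float64(2.7), np.float64(-3.2), [211, 213, 203]), (238, np.float64(1.9), np.float64(-4.2), [181, 182, 173]), (240, np.float64(0.4), np.float64(-3.7), [127, 123, 114]), (242, np.float64(7.9), np.float64(-23.4), [113, 109, 98]), (244, np.float64(8.4), np.float64(-27.1), [95, 91, 83]), (246, np.float64(7.7), np.float64(-27.9), [95, 92, 83]), (248, np.float64(8.3), np.float64(-31.5), [94, 91, 82]), (250, np.float64(8.2), np.float64(-33.7), [94, 90, 82])]
335 [(234, np.float64(4.1), np.float64(-3.5
[... 302 characters left out ...]
, 92, 84]), (246, np.float64(8.0), np.float64(-28.6), [94, 91, 82]), (248, np.float64(8.0), np.float64(-31.0), [94, 91, 82]), (250, np.float64(8.3), np.float64(-33.9), [94, 91, 82])]
345 [(234, np.float64(-2.4), np.float64(12.0), [63, 62, 58]), (236, np.float64(-4.2), np.float64(13.1), [54, 52, 49]), (238, np.float64(-5.2), np.float64(12.4), [53, 51, 49]), (240, np.float64(-6.9), np.float64(13.2), [51, 50, 48]), (242, np.float64(-7.7), np.float64(11.9), [51, 50, 48]), (244, np.float64(-9.5), np.float64(12.8), [55, 54, 51]), (246, np.float64(7.9), np.float64(-28.4), [88, 85, 77]), (248, np.float64(7.7), np.float64(-30.3), [94, 91, 82]), (250, np.float64(7.8), np.float64(-33.0), [93, 90, 82])]
```

Measured in the wrist depth image, the fingertips end about 24 mm behind the reported TCP (tool z ≈ -0.024), not 11 mm ahead of it. The fingers therefore closed roughly 20 mm above the bar. I'll go lower using the measured tip position and watch the force.

Request:
move_arm:
  deltas: [0,0,0,0,0,0,0.6,0,0,0,0,0,0,0.6,0,0,0,0,0,0,0.6,0,0,0,0,0,0,0.6,0,0,0,0,0,0,0.6,0,0,0,0,0,0,0.6,0,0,0.01,0,0,0,0.6,0,0,0.02,0,0,0,0.6,0,0,0.025,0,0,0,0.6,0,0,0.028,0,0,0,0.6,0,0,0.03,0,0,0,0.6,0,0,0.03,0,0,0,0.6]

```text
t: 8.38
tool_pos: [0.5711, 0.1873, -0.0118]
orientation: [-3.106, -0.471, -0.0]
force: [0.9, 0.0, 0.3]
opening: 0.0558
gripper_force: 0.0
```

Request:
move_arm:
  deltas: [0,0,0.001,0,0,0,0.6,0,0,0.002,0,0,0,0.6,0,0,0.002,0,0,0,0,0,0,0.002,0,0,0,0,0,0,0.002,0,0,0,0,0,0,0.002,0,0,0,0,0,0,0.002,0,0,0,0,0,0,0.002,0,0,0,0,0,0,0.002,0,0,0,0,0,0,0.002,0,0,0,0]
  squeeze: 40

```text
t: 9.62
tool_pos: [0.5711, 0.1874, -0.0138]
orientation: [-3.106, -0.471, 0.0]
force: [-0.1, 1.4, 0.9]
opening: 0.0196
gripper_force: 40.0
```

Gripped, 19.6 mm wide. Now I lift.

Request:
move_arm:
  deltas: [0,0,-0.03,0,0,0,0,0,0,-0.07,0,0,0,0,0,0,-0.1,0,0,0,0,0,0,-0.1,0,0,0,0,0,0,-0.1,0,0,0,0]

```text
t: 10.25
tool_pos: [0.5695, 0.1868, 0.0836]
orientation: [3.106, 0.471, -0.006]
force: [-0.2, -0.5, -8.0]
opening: 0.0198
gripper_force: 40.0
```

Request:
move_arm:
  deltas: [-0.019,0.05,0,0,0,-0.165,0,-0.038,0.1,0,0,0,-0.33,0,-0.057,0.15,0,0,0,-0.494,0,-0.076,0.2,0,0,0,-0.659,0,-0.095,0.251,0,0,0,-0.824,0,-0.114,0.301,0,0,0,-0.989,0,-0.133,0.351,0,0,0,-1.153,0,-0.1515,0.401,0,0,0,-1.318,0,-0.1515,0.401,0,0,0,-1.318,0,-0.1515,0.401,0,0,0,-1.318,0]

```text
t: 11.5
tool_pos: [0.5436, -0.2397, 0.0835]
orientation: [-2.167, -2.268, 0.001]
force: [0.7, 0.4, -7.7]
opening: 0.0195
gripper_force: 40.0
```

```bash
python3 - <<'E'
from h import *
im,d,K,M=cam("wrist");P=cloud(d,K,M);save(im,"w4")
s=robot.read_state();print({k:np.round(s[k],4) for k in ("t","tool_pos","orientation","force","opening","gripper_force","q")})
g=im.astype(int)
for uv in [(u,v) for v in (50,150,220) for u in (310,320,330)]: print(uv,P[uv[1],uv[0]].round(4))
E
```

```text
{'t': np.float64(11.55), 'tool_pos': array([ 0.544 , -0.2392,  0.084 ]), 'orientation': array([-2.1662e+00, -2.2703e+00,  9.0000e-04]), 'force': array([ 0.4665,  0.4959, -7.4817]), 'opening': np.float64(0.0195), 'gripper_force': np.float64(39.9856), 'q': array([-5.0080e-01,  1.9840e-01,  1.6232e+00,  4.0000e-04,  1.3237e+00,
       -5.4780e-01])}
(310, 50) [ 0.5344 -0.143   0.1201]
(320, 50) [ 0.5384 -0.1427  0.1186]
(330, 50) [ 0.5425 -0.1426  0.1193]
(310, 150) [ 0.5358 -0.1836  0.1187]
(320, 150) [ 0.5402 -0.1832  0.1199]
(330, 150) [ 0.5446 -0.183   0.1203]
(310, 220) [ 0.537  -0.2161  0.1195]
(320, 220) [ 0.5417 -0.2162  0.1187]
(330, 220) [ 0.5463 -0.2161  0.1183]
```

View pics/w4.png

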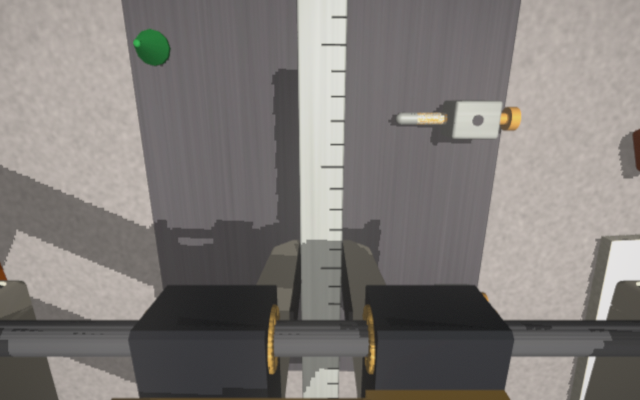

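The bar is level and parallel to the tip line, with the left tip at (397,118) well clear of it. Now I lower it.

Request:
move_arm:
  deltas: [0,0,0.03,0,0,0,0,0,0,0.06,0,0,0,0,0,0,0.072,0,0,0,0,0,0,0.078,0,0,0,0,0,0,0.081,0,0,0,0,0,0,0.083,0,0,0,0,0,0,0.084,0,0,0,0,0,0,0.084,0,0,0,0]

```text
t: 12.55
tool_pos: [0.5454, -0.2408, 0.0025]
orientation: [2.167, 2.274, 0.0]
force: [-1.2, -0.1, -8.2]
opening: 0.0199
gripper_force: 40.0
```

Request:
move_arm:
  deltas: [0,0,0.001,0,0,0,0,0,0,0.002,0,0,0,0,0,0,0.003,0,0,0,0,0,0,0.003,0,0,0,0]

```text
t: 13.05
tool_pos: [0.5453, -0.2406, 0.0001]
orientation: [-2.167, -2.274, 0.0]
force: [-5.5, 2.1, 2.9]
opening: 0.02
gripper_force: 40.0
```

Request:
move_arm:
  deltas: [0,0,0,0,0,0,0.5,0,0,0,0,0,0,0.5,0,0,0,0,0,0,0.5,0,0,0,0,0,0,0.5,0,0,0,0,0,0,0.5,0,0,0,0,0,0,0.5]

```text
t: 13.8
tool_pos: [0.5452, -0.2406, -0.0009]
orientation: [-2.167, -2.274, 0.0]
force: [-0.1, -0.0, -0.7]
opening: 0.0467
gripper_force: 0.0
```

```bash
python3 - <<'E'
from h import *
im,d,K,M=cam("top");P=cloud(d,K,M);save(cv2.resize(im[80:230,330:490],None,fx=4,fy=4,interpolation=cv2.INTER_CUBIC),"t5")
s=robot.read_state();print({k:np.round(s[k],4) for k in ("t","tool_pos","orientation","force","opening","gripper_force")})
im,d,K,M=cam("wrist");P=cloud(d,K,M);save(im,"w5");np.savez("w5.npz",im=im,P=P,K=K,M=M)
R=Ro.from_rotvec(s["orientation"]).as_matrix();print(R.round(3))
for l in ("stop_left",): print(robot.recognise("wrist",l))
E
```

```text
{'t': np.float64(13.85), 'tool_pos': array([ 0.5452, -0.2405, -0.0009]), 'orientation': array([-2.1674, -2.274 ,  0.    ]), 'force': array([0.2681, 0.1199, 0.7704]), 'opening': np.float64(0.0468), 'gripper_force': np.float64(0.0)}
[[-0.048  0.999 -0.   ]
 [ 0.999  0.048  0.   ]
 [ 0.    -0.    -1.   ]]
[{'uv': [543.9, 130.2], 'confidence': 0.73}]
```

View pics/w5.png

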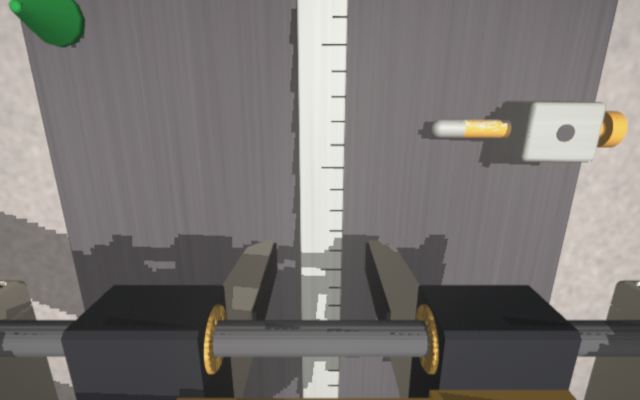

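View pics/t5.png

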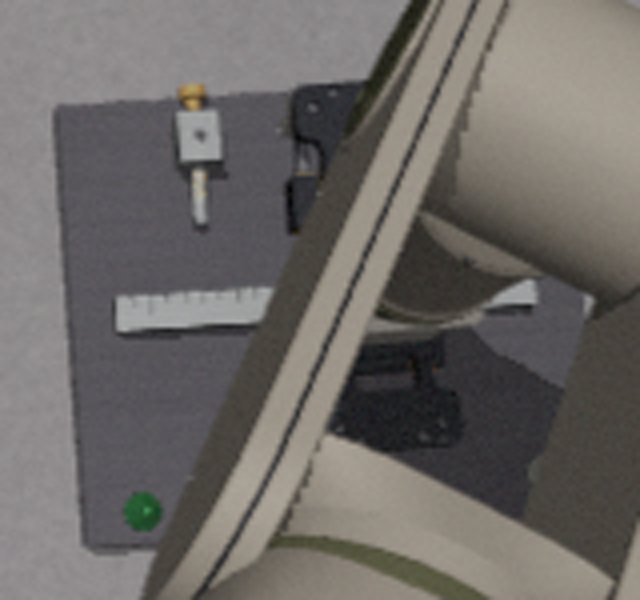

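The bar lies flat in front of the stops. The left tip is at (433,129) and the bar edge is near column 346. Now I push it with the rear finger and read the sliding force.

Request:
move_arm:
  deltas: [0,0.004,0,0,0,0,0.5,0,0.008,0,0,0,0,0.5,0,0.012,0,0,0,0,0.5,0,0.015,0,0,0,0,0.5,0,0.018,0,0,0,0,0.5,0,0.021,0,0,0,0,0.5,0,0.024,0,0,0,0,0.5,0,0.027,0,0,0,0,0.5,0,0.03,0,0,0,0,0.5,0,0.033,0,0,0,0,0.5,0,0.035,0,0,0,0,0.5,0,0.037,0,0,0,0,0.5]

```text
t: 15.45
tool_pos: [0.5806, -0.239, -0.0009]
orientation: [-2.166, -2.272, 0.004]
force: [-8.5, -0.3, 5.7]
opening: 0.0465
gripper_force: 4.2
```

```bash
cat > gap.py <<'E'
from h import *
s=robot.read_state();print({k:np.round(s[k],4) for k in ("t","tool_pos","force")})
im,d,K,M=cam("wrist");P=cloud(d,K,M)
z=P[...,2];ok=(d>0)
# bar edge (+x side) on top z~.036 and tip front
b=ok&(im.min(2)>110)&(z>.030)&(z<.041);n,l,st,_=cv2.connectedComponentsWithStats(b.astype(np.uint8))
k=l[150,np.where(b[150])[0][np.abs(np.where(b[150])[0]-322).argmin()]]
pts=[]
for r in range(10,225,5):
    c=np.where(l[r]==k)[0]
    if len(c): pts.append(P[r,c.max(),:2])
pts=np.array(pts);f=np.polyfit(pts[:,1],pts[:,0],1);print("bar edge x at y",f,np.std(pts[:,0]-np.polyval(f,pts[:,1])))
t=ok&(z>.026)&(z<.037)&(P[...,1]>-.19)&(P[...,1]<-.15)&(P[...,0]>np.polyval(f,P[...,1])+.003)&(im.min(2)>110)
q=P[t];q=q[np.argsort(q[:,0])][:6];print("tip",np.median(q,0).round(4),"gap",np.median(q[:,0]-np.polyval(f,q[:,1])))
save(im,"g%d"%(s["t"]*100))
E
python3 gap.py
```

```text
{'t': np.float64(15.45), 'tool_pos': array([ 0.5806, -0.239 , -0.0009]), 'force': array([-8.539 , -0.285 ,  5.6578])}
bar edge x at y [-0.04672333  0.56512831] 0.0002338470800896784
tip [ 0.5912 -0.172   0.0309] gap 0.018010301398944883
```

Request:
move_arm:
  deltas: [0,0.0,-0.001,0,0,0,0.5,0,0.002,-0.0015,0,0,0,0.5,0,0.004,-0.0015,0,0,0,0.5,0,0.006,-0.0015,0,0,0,0.5,0,0.008,-0.0015,0,0,0,0.5,0,0.01,-0.0015,0,0,0,0.5,0,0.011,-0.0015,0,0,0,0.5]

```text
t: 16.38
tool_pos: [0.5933, -0.2383, 0.0006]
orientation: [2.167, 2.274, 0.0]
force: [-2.5, -1.2, -2.6]
opening: 0.0468
gripper_force: 1.5
```

```bash
python3 gap.py
```

```text
{'t': np.float64(16.375), 'tool_pos': array([ 0.5933, -0.2383,  0.0006]), 'force': array([-2.5173, -1.1594, -2.5699])}
bar edge x at y [-0.05654742  0.57600868] 0.0014261096366794555
tip [ 0.591  -0.172   0.0309] gap 0.005239820917015081
```

Request:
move_arm:
  deltas: [0,0.0005,0.0003,0,0,0,0.5,0,0.001,0.0005,0,0,0,0.5,0,0.0015,0.0005,0,0,0,0.5,0,0.002,0.0005,0,0,0,0.5,0,0.0025,0.0005,0,0,0,0.5,0,0.003,0.0005,0,0,0,0.5]

```text
t: 17.18
tool_pos: [0.596, -0.2384, 0.0007]
orientation: [-2.168, -2.274, 0.001]
force: [-6.2, -0.1, 0.9]
opening: 0.0463
gripper_force: 2.9
```

```bash
python3 gap.py
```

```text
{'t': np.float64(17.175), 'tool_pos': array([ 0.596 , -0.2384,  0.0007]), 'force': array([-6.203 , -0.1171,  0.9184])}
bar edge x at y [-0.05643291  0.57863306] 0.001500266808370904
tip [ 0.5914 -0.1718  0.031 ] gap 0.003085513185450528
```

Request:
move_arm:
  deltas: [0,0.0005,0,0,0,0,0.5,0,0.001,0,0,0,0,0.5]

```text
t: 17.48
tool_pos: [0.5967, -0.2383, 0.0006]
orientation: [-2.167, -2.274, 0.001]
force: [-6.9, 0.7, 3.5]
opening: 0.0469
gripper_force: 3.7
```

Request:
move_arm:
  deltas: [0,0.0005,0,0,0,0,0.5,0,0.001,0,0,0,0,0.5]

```text
t: 17.73
tool_pos: [0.5973, -0.2383, 0.0006]
orientation: [-2.167, -2.273, 0.002]
force: [-8.3, 0.9, 5.0]
opening: 0.0466
gripper_force: 4.5
```

```bash
sed -i 's/range(10,225,5)/range(10,200,5)/; s/^pts=np.array(pts);/pts=np.array(pts);print((pts[::5]*1000).round(1).tolist());/' gap.py; python3 gap.py
```

```text
{'t': np.float64(17.725), 'tool_pos': array([ 0.5973, -0.2383,  0.0006]), 'force': array([-8.2638,  0.8604,  5.0322])}
[[588.1, -127.0], [588.4, -135.8], [588.7, -145.1], [589.1, -154.8], [589.6, -164.9], [590.3, -175.8], [590.8, -186.5], [591.3, -198.1]]
bar edge x at y [-0.05840716  0.57982822] 0.0015432898905509214
tip [ 0.5932 -0.1699  0.0314] gap 0.0034210013450203802
```

Request:
move_arm:
  deltas: [0,0.0003,-0.0008,0,0,0,0.5,0,0.0006,-0.0012,0,0,0,0.5]

```text
t: 18.02
tool_pos: [0.5978, -0.2381, 0.0008]
orientation: [-2.167, -2.273, 0.002]
force: [-5.5, -1.3, -3.4]
opening: 0.0464
gripper_force: 2.6
```

Request:
move_arm:
  deltas: [0,0.0003,0,0,0,0,0.5,0,0.0006,0,0,0,0,0.5]

```text
t: 18.27
tool_pos: [0.5979, -0.2381, 0.0007]
orientation: [-2.166, -2.272, 0.003]
force: [-8.1, -0.9, -1.0]
opening: 0.0467
gripper_force: 3.8
```

```bash
python3 gap.py
```

```text
{'t': np.float64(18.275), 'tool_pos': array([ 0.5979, -0.2381,  0.0007]), 'force': array([-8.1233, -0.8705, -0.9957])}
[[589.4, -126.3], [589.8, -135.2], [590.2, -144.9], [590.6, -154.6], [591.0, -164.8], [621.7, -174.3], [591.8, -187.2], [592.0, -197.4]]
bar edge x at y [-0.08583283  0.57984378] 0.009008656563542964
tip [ 0.5978 -0.1691  0.0313] gap 0.0033786196153497983
```

The bar slope is now about -0.037, matching the tip line, and the left tip has merged with the bar edge. I'll press a little further and hold.

Request:
move_arm:
  deltas: [0,0.0003,-0.0001,0,0,0,0.5,0,0.0005,-0.0002,0,0,0,0.5,0,0.0005,-0.0002,0,0,0,0.5,0,0.0005,-0.0002,0,0,0,0.5]

```text
t: 18.82
tool_pos: [0.5981, -0.238, 0.0007]
orientation: [-2.166, -2.272, 0.003]
force: [-6.7, -0.4, -1.7]
opening: 0.0466
gripper_force: 4.0
```

```bash
python3 gap.py
```

```text
{'t': np.float64(18.825), 'tool_pos': array([ 0.5981, -0.238 ,  0.0007]), 'force': array([-6.7415, -0.3904, -1.7466])}
[[589.7, -126.3], [590.0, -135.3], [590.5, -144.9], [590.8, -154.5], [591.2, -164.7], [618.8, -174.3], [592.1, -187.0], [592.6, -198.9]]
bar edge x at y [-0.08495901  0.58030938] 0.00923680881080936
tip [ 0.598  -0.1695  0.0316] gap 0.0033044639780858698
```

Request:
move_arm:
  deltas: [0,0.0004,-0.0001,0,0,0,0.5,0,0.0006,-0.0001,0,0,0,0.5,0,0.0006,-0.0001,0,0,0,0.5,0,0.0006,-0.0001,0,0,0,0.5]

```text
t: 19.38
tool_pos: [0.5983, -0.238, 0.0007]
orientation: [-2.166, -2.271, 0.004]
force: [-9.1, -1.5, -1.1]
opening: 0.0467
gripper_force: 4.7
```

```bash
python3 gap.py; python3 -c "
from plant import robot;s=robot.read_state();print(s['gripper_force'],s['joint_torque'])"
```

```text
{'t': np.float64(19.375), 'tool_pos': array([ 0.5983, -0.238 ,  0.0007]), 'force': array([-9.1319, -1.4772, -1.0824])}
[[589.9, -126.5], [590.3, -135.6], [590.6, -144.8], [591.1, -154.5], [591.4, -164.7], [604.3, -175.1], [592.3, -187.1], [592.4, -197.5]]
bar edge x at y [-0.07396734  0.58186694] 0.008562899865428974
tip [ 0.5978 -0.1699  0.0314] gap 0.0033645482501349355
4.710085988044739 [ 2.98858903e+00 -6.84431505e+01 -4.98608351e+01  1.83227498e+00
 -2.80395493e+00 -2.30702281e-02]
```

Request:
move_arm:
  deltas: [0,0.0004,-0.0001,0,0,0,0.5,0,0.0006,-0.0001,0,0,0,0.5,0,0.0006,-0.0001,0,0,0,0.5,0,0.0006,-0.0001,0,0,0,0.5,0,0.0006,-0.0001,0,0,0,0.5,0,0.0006,-0.0001,0,0,0,0.5,0,0.0006,-0.0001,0,0,0,0.5,0,0.0006,-0.0001,0,0,0,0.5,0,0.0006,-0.0001,0,0,0,0.5,0,0.0006,-0.0001,0,0,0,0.5]

```text
t: 20.68
tool_pos: [0.5985, -0.238, 0.0006]
orientation: [-2.165, -2.271, 0.004]
force: [-10.2, -1.1, -0.6]
opening: 0.0467
gripper_force: 5.4
```

```bash
python3 gap.py; python3 -c "
import numpy as np;from plant import robot
im,d=robot.read_camera('wrist')
import h;h.save(im,'w9')"
```

```text
{'t': np.float64(20.675), 'tool_pos': array([ 0.5985, -0.238 ,  0.0006]), 'force': array([-10.1663,  -1.1389,  -0.6314])}
[[590.1, -126.4], [590.5, -135.2], [590.9, -144.7], [591.3, -154.5], [591.7, -164.7], [621.3, -174.1], [592.5, -187.0], [592.6, -197.8]]
bar edge x at y [-0.08298953  0.5810378 ] 0.00936781301737389
tip [ 0.5985 -0.1698  0.032 ] gap 0.003344705947025628
```

View pics/w9.png

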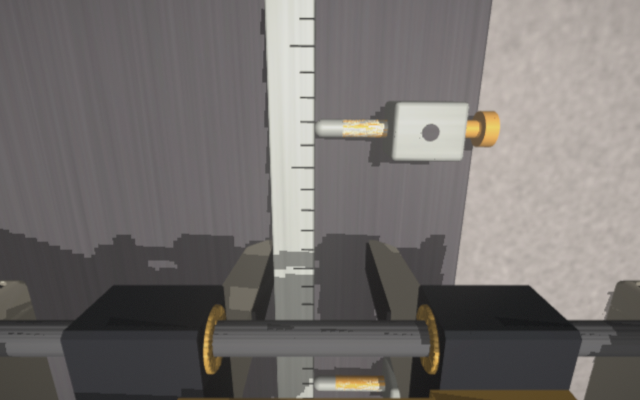

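Both tips visibly touch the bar's edge, the left at (316,129) and the right at (316,384). I'll press slightly more, hold for a second, then back off slowly.

Request:
move_arm:
  deltas: [0,0.0003,0,0,0,0,0.5,0,0.0005,0,0,0,0,0.5,0,0.0005,0,0,0,0,0.5,0,0.0005,0,0,0,0,0.5,0,0.0005,0,0,0,0,0.5,0,0.0005,0,0,0,0,0.5,0,0.0005,0,0,0,0,0.5,0,0.0005,0,0,0,0,0.5,0,0.0005,0,0,0,0,0.5,0,0.0005,0,0,0,0,0.5,0,0.0005,0,0,0,0,0.5,0,0.0005,0,0,0,0,0.5]

```text
t: 22.28
tool_pos: [0.5987, -0.238, 0.0005]
orientation: [-2.165, -2.27, 0.005]
force: [-11.2, -1.8, 0.2]
opening: 0.0467
gripper_force: 6.1
```

Request:
move_arm:
  deltas: [0,-0.0005,0,0,0,0,0.5,0,-0.001,0,0,0,0,0.5,0,-0.0015,0,0,0,0,0.5,0,-0.002,0,0,0,0,0.5,0,-0.0025,0,0,0,0,0.5,0,-0.003,0,0,0,0,0.5,0,-0.0035,0,0,0,0,0.5,0,-0.004,0,0,0,0,0.5,0,-0.005,0,0,0,0,0.5,0,-0.007,0,0,0,0,0.5,0,-0.01,0,0,0,0,0.5]

```text
t: 23.65
tool_pos: [0.5921, -0.2386, 0.0023]
orientation: [2.166, 2.273, 0.001]
force: [-1.1, 0.0, -0.2]
opening: 0.0464
gripper_force: 0.0
```

```bash
python3 gap.py; python3 -c "
import numpy as np;from plant import robot
im,d=robot.read_camera('wrist')
import h;h.save(im,'w10')"
```

```text
{'t': np.float64(23.65), 'tool_pos': array([ 0.5921, -0.2386,  0.0023]), 'force': array([-1.101 ,  0.0098, -0.2489])}
[[589.8, -126.3], [589.9, -135.5], [590.4, -145.0], [590.5, -154.7], [591.1, -165.0], [621.7, -174.8], [591.8, -186.8], [592.3, -198.2]]
bar edge x at y [-0.09028057  0.57947887] 0.009426240609127874
tip [ 0.5981 -0.1702  0.0325] gap 0.003222869144167473
```

View pics/w10.png

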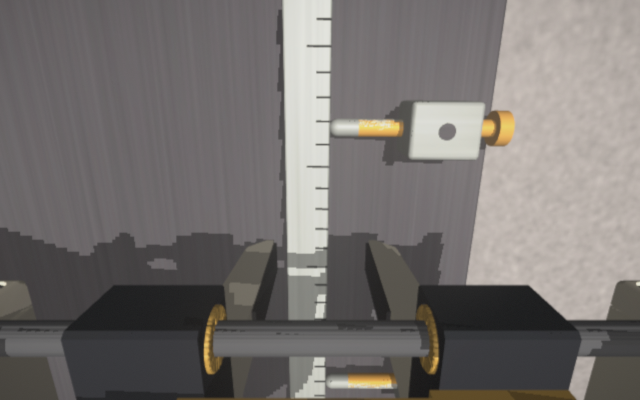

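```bash
python3 -c "
from plant import robot;print(robot.close_job())"
```

```text
the job is handed in; nothing more can be done
None
```

I handed the job in at about t = 24 s, but no verdict came back. The straightedge lies flat on the plate, released, and in the last wrist picture it touches both stop tips. I estimate, rather than measured, the final press at about 3–4 N on each stop, held for more than a second. The green cone showed no movement in the views I took. The cream cone was out of sight after the start, though nothing went near it.

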